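# Lay the pipette canister down on its rest

### The arm

A 7-joint arm with a two-finger parallel gripper is mounted at the origin on the work surface. World frame = base frame: x ahead of the robot, y to its left, z up, the work surface at z = 0. Lengths are in m, angles in rad, forces in N, time in s.
With the tool pointing down it reaches from about 0.4 to 0.85 m from the base axis. Payload 10.4 kg.
Tool frame: the origin (TCP) lies on the centre line of the jaws, within the pads' length; the fingertips stand 8 mm ahead of it and the grasp point (between the pads) lies 11 mm behind it; z points along the fingers, y is the direction in which the jaws open and shut (so a half turn about z gives the same grasp; the last joint's range is limited). The gripper opens to 85 mm and grips with 20 to 120 N. Pads are 22 mm wide; open, the fingers measure 114 mm over their backs; the gripper's body (76 mm by 85 mm) begins 54 mm behind the grasp point. The pads swing forward as they close: fully open they stand 13 mm farther back than shut.
Start: joints at [-1.346, 0.332, -0.065, 1.46, 0.022, 1.35, -0.088], TCP at [0.153, 0.606, 0.239] pointing down, gripper open.
Joint ranges: [-2.6, 2.6], [-0.5, 2.12], [-1.47, 1.34], [0.16, 2.42], [-1.27, 4.41], [0.06, 2.06], [-2.6, 2.6]. Speed limits (rad/s): [2.22, 2.22, 2.79, 2.79, 3.14, 3.14, 3.14].

### API

Orientations are given as a unit quaternion [x, y, z, w].
In Python, from workcell import manip gives the robot as it stands.
- The arm moves only by the tool arm_command, never from a script. Its argument "targets" is text: rows parted by semicolons, each of 6 numbers parted by spaces: the shift along the tool's x, y, z in mm, then the turn, a rotation vector about the tool's x, y, z in rad. A call has 1 to 5 rows; each row shifts and turns the commanded pose from where the row before left it, along the tool's axes as they then stand; what a row does not reach is not made up. A row lasts 1/8 s, in which the tool goes at most 62.5 mm and 10.7 degrees, less where a joint would pass 70% of its speed; a pose out of reach is approached as far as the arm can. A call is refused whole if a number of a shift passes 62.5 or a number of a turn 0.188, either way. A call with a gripper value outside its range is refused whole. "grip" is the finger opening in mm, from 0 to 85.4, set as the call begins (left out, the last holds). The fingers move at their own pace and stop on an object; "squeeze" is the grip in N (left out, the last holds). Time passes only in rows, so rows that do not move let the fingers close. It gives the time, the measured TCP pose, the force and the opening at its end, in the units of the state.
- manip.get_obs(): the state, without advancing time (a new reading comes with each control period).
- manip.camera(name): name is "scene" or "top" or "wrist"; returns a dict with "frame" (420x560x3 uint8, red, green, blue), "vertical_fov" (degrees; the focal length in pixels is half the picture's height over the tangent of half this angle, whatever the lens; pixels are square), "cx", "cy" (the principal point, pixels), "rvec" (rotation vector, rad) and "tvec" (3), from world to camera coordinates, as OpenCV has them. Camera axes: x right, y down, z forward; pixel columns grow to the right and rows downward; lengths in m; the calibration is good to about 2 mm. A picture is of the moment at which its call begins. There is no depth.
- manip.hand_in(): hands the job in, once; it reports no verdict.
Trained networks look in a picture, given as the dict that the camera call returned (one of the last four; its "shot" number tells which), for a name from the list of things; names that differ only in an ending like _2 or _b are one class to them, and where a whole thing is asked for, a point or a joint stands for the part that bears it (a point fixed in the world has none). Each returns a list of dicts, best first, with "p" (0 to 1); they miss things now and then, are a little off and sometimes report something else, mostly with a low value. They report only what shows in the picture. A call takes as long as a camera call. They do not tell look-alikes from the thing itself.
- manip.search_frame(picture, name): "xyz" ([x, y, z] in m, in the coordinates of the camera as it stood for that picture, good to about 4 mm: the middle of the surface that is visible of it).
The state is a dict: "clock": time; "joint_pos": joint angles; "joint_velocities": joint speeds; "tau": joint torques, N m; "position": TCP position; "ee_rot": TCP orientation; "ft_force": force on the tool from outside, world axes, zero at the start; "torque": the same for the moment, N m; "grip_width": opening from 0.0 (shut) to 1.0 (fully open).
Only numpy, scipy, OpenCV 4.12 (cv2) and the standard library are available. Lean on these libraries where they do the work, as an engineer would, in place of code of your own. Each camera call takes 0.05 s, during which the arm holds its last target.

### The job

The tall open square steel canister stands upright on its rest: with the fingertips alone, tip it over onto its side towards the padded bar, letting it down under control so that it lands gently instead of falling, and leave it lying on the bar between the two cheeks, mouth end raised. Only push it over and steady it on the way down, never lift or carry it, and leave everything else on the bench where it stands. Finish with the hand clear.

Things in the scene. Friction and masses are not known exactly. Their poses are not given: they have to be found in the camera images.
- rest: fixed aluminium rest, plate 270 x 145 mm, 6 mm thick, with a padded bar across it. Origin on the bench surface in the middle of the standing place; x points along the plate to the bar (the way to tip), z up. Plate from x = -50 to +220 mm.
- bar (a point): middle of the axis of the round black rubber bar, radius 10 mm, along the rest's y: at x = 190 mm in the rest's frame, 40 mm above the bench (bar top 50 mm). At each end a cheek: plate 50 mm long, 6 mm thick, up to 91 mm above the bench; 124 mm clear between the cheeks.
- canister: loose empty steel canister, square tube 70 x 70 x 220 mm tall, walls 2.5 mm (65 x 65 inside), floor 4 mm, open top, 0.35 to 0.5 kg, centre of mass about 100 mm up. Origin: centre of underside; z towards the mouth, x square to the side facing the bar (within 5 degrees of the rest's x). Starts upright on the plate near the standing place, underside 6 mm above the bench.
- mouth (a point): centre of the canister's open mouth, 220 mm along its z axis from the underside. Tipped over its lower edge on the bar side, the canister balances at about 19 degrees, beyond that it falls unless held back (for example by fingertips reaching into the mouth), and it comes to lie on the bar about 74 degrees from upright.
- foot (a point): centre of the canister's underside (same point as its origin)
- clear_bottle: bystander, loose: clear glass bottle with blue cap, 68 mm diameter, 165 mm tall, behind the canister on the side away from the bar; origin centre of underside
- amber_jar: bystander, loose: amber jar, 52 mm diameter, 75 mm tall, beside the rest; origin centre of underside
- vial: bystander, loose: small capped glass vial, 27 mm diameter, 55 mm tall, beside the rest; origin centre of underside
- beaker: bystander, loose: glass beaker, 66 mm diameter, 85 mm tall, beside the rest; origin centre of underside
- amber_bottle: bystander, loose: amber bottle, 84 mm diameter, 190 mm tall, to the right; origin centre of underside
- tip_box: bystander, loose: open white plastic box with dividers, 85 x 120 x 55 mm, to the left; origin centre of underside
- mug: bystander, loose: white mug, 76 mm diameter, 90 mm tall, near the robot on the left; origin centre of underside
Not all that is in view belongs to the job. What is shaped like the canister but purple is not meant.

How it is judged:
By the outcome, as a careful person would: the job done as asked, in the order asked, and still so for the second after the job is handed in, with the robot touching nothing.
It also fails if it takes over 48 s, if anything falls off the work surface, if the arm or the gripper's body presses on something with over 40 N, if the wrist force passes 120 N, or if a joint passes its speed limit or range.

## Working session

There is one attempt and no reset: what is moved stays moved. The work goes in short steps, Python scripts to look and compute and a tool call to move; the robot and the scene stay as the last step left them, time stands still between calls to the robot, and variables do not carry over. Pictures are saved under pics/ and viewed, and the job is handed in when it is done.

Besides the shell and the picture viewer there is one more tool, called after ">>>" as name(argument=value, ...) on one line, values as JSON. arm_command: Moves the arm, as the interface text tells. Its arguments: {"type":"object","properties":{"targets":{"type":"string"},"grip":{"type":"number"},"squeeze":{"type":"number"}},"required":["targets"]}

```bash
mkdir -p pics; cat > h.py <<'E'
import numpy as np,cv2
from workcell import manip
from scipy.spatial.transform import Rotation as R
def K(c):
    f=c["frame"].shape[0]/2/np.tan(np.radians(c["vertical_fov"])/2); return np.array([[f,0,c["cx"]],[0,f,c["cy"]],[0,0,1]])
def RT(c): return cv2.Rodrigues(np.array(c["rvec"],float))[0],np.array(c["tvec"],float)
def c2w(c,p): r,t=RT(c); return r.T@(np.array(p)-t)
def proj(c,P):
    return cv2.projectPoints(np.array(P,float).reshape(-1,1,3),np.array(c["rvec"],float),np.array(c["tvec"],float),K(c),None)[0].reshape(-1,2)
def ray(c,uv,z):
    r,t=RT(c); o=-r.T@t; d=r.T@np.linalg.inv(K(c))@np.array([uv[0],uv[1],1.]); return o+d*(z-o[2])/d[2]
def save(c,n): cv2.imwrite("pics/"+n+".png",c["frame"][:,:,::-1])
def obs():
    o=manip.get_obs(); print({k:np.round(v,3).tolist() for k,v in o.items()}); return o
E
python3 - <<'E'
from h import *
obs()
for n in ["scene","top","wrist"]:
    c=manip.camera(n); save(c,n+"0"); print(n,c["vertical_fov"],c["cx"],c["cy"],c2w(c,[0,0,0]),[k for k in c])
    for nm in ["rest","bar","canister","mouth","foot","clear_bottle","amber_jar","vial","beaker","amber_bottle","tip_box","mug"]:
        try:
            for d in manip.search_frame(c,nm)[:2]:
                w=c2w(c,d["xyz"]); print(nm,round(d["p"],2),w.round(3),proj(c,w).round(0))
        except Exception as e: print(nm,e)
E
```

```text
{'clock': 0.0, 'joint_pos': [-1.346, 0.333, -0.065, 1.461, 0.022, 1.35, -0.088], 'joint_velocities': [0.001, 0.001, -0.001, 0.001, -0.002, -0.001, 0.001], 'tau': [0.0, -62.543, 0.05, -39.161, 0.016, 0.01, -0.0], 'position': [0.153, 0.606, 0.239], 'ee_rot': [0.124, 0.992, -0.001, -0.0], 'ft_force': [0.665, 0.302, -0.357], 'torque': [0.032, 0.005, 0.027], 'grip_width': 1.006}
scene 45.09408522755132 277.2740785588251 214.14832699712093 [1.21902121 1.05584763 1.08290732] ['frame', 'vertical_fov', 'cx', 'cy', 'rvec', 'tvec', 'shot']
rest 0.91 [0.546 0.076 0.005] [[295. 273.]]
bar 0.85 [0.552 0.074 0.004] [[293. 274.]]
canister 0.85 [ 0.548 -0.035  0.141] [[276. 221.]]
canister 0.8 [ 0.392 -0.178  0.172] [[292. 179.]]
mouth 0.87 [0.362 0.114 0.134] [[352. 228.]]
mouth 0.84 [ 0.388 -0.173  0.172] [[294. 179.]]
foot 0.91 [ 0.392 -0.182  0.172] [[292. 178.]]
foot 0.81 [ 0.665 -0.165  0.143] [[223. 212.]]
clear_bottle 0.71 [ 0.534 -0.215  0.086] [[252. 206.]]
amber_jar 0.55 [ 0.406 -0.018  0.052] [[314. 232.]]
beaker 0.65 [ 0.7   -0.059  0.056] [[230. 254.]]
amber_bottle 0.81 [ 0.547 -0.531  
[... 519 characters left out ...]
0.098 0.041] [[231. 281.]]
mouth 0.68 [ 0.393 -0.215  0.096] [[337. 262.]]
foot 0.93 [ 0.665 -0.203  0.132] [[335. 169.]]
foot 0.9 [0.334 0.099 0.041] [[230. 280.]]
clear_bottle 0.87 [ 0.514 -0.224  0.112] [[341. 221.]]
amber_jar 0.65 [ 0.394 -0.029  0.076] [[273. 261.]]
vial 0.63 [0.683 0.04  0.052] [[254. 167.]]
vial 0.27 [0.535 0.061 0.006] [[246. 216.]]
beaker 0.89 [ 0.7   -0.069  0.032] [[289. 164.]]
tip_box 0.84 [0.501 0.487 0.03 ] [[106. 222.]]
mug 0.81 [0.359 0.331 0.029] [[154. 270.]]
wrist 67.50186262274032 278.94392817296745 202.83902110873947 [0.08619728 0.62438324 0.37385037] ['frame', 'vertical_fov', 'cx', 'cy', 'rvec', 'tvec', 'shot']
mug 0.68 [0.361 0.311 0.071] [[ 86. 405.]]
```

View pics/scene0.png

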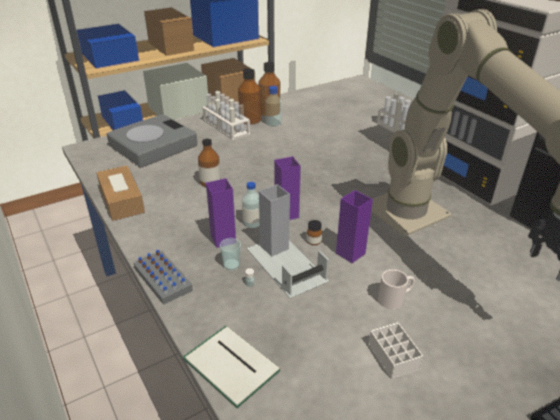

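View pics/top0.png

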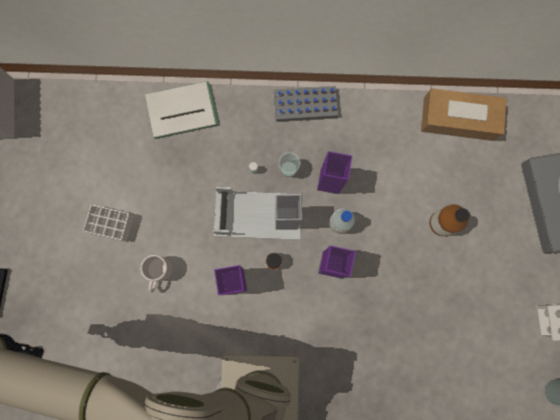

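```bash
python3 - <<'E'
import cv2
a=cv2.imread("pics/scene0.png"); cv2.imwrite("pics/scene0c.png",cv2.resize(a[150:310,190:370],None,fx=4,fy=3.75,interpolation=cv2.INTER_CUBIC))
a=cv2.imread("pics/top0.png"); cv2.imwrite("pics/top0c.png",cv2.resize(a[150:300,200:360],None,fx=4,fy=4,interpolation=cv2.INTER_CUBIC))
E
```

```text
(no output)
```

View pics/scene0c.png

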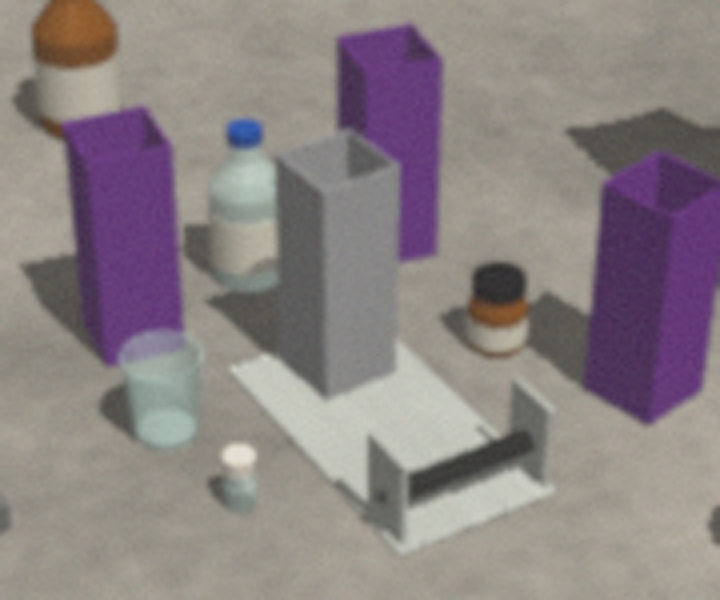

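View pics/top0c.png

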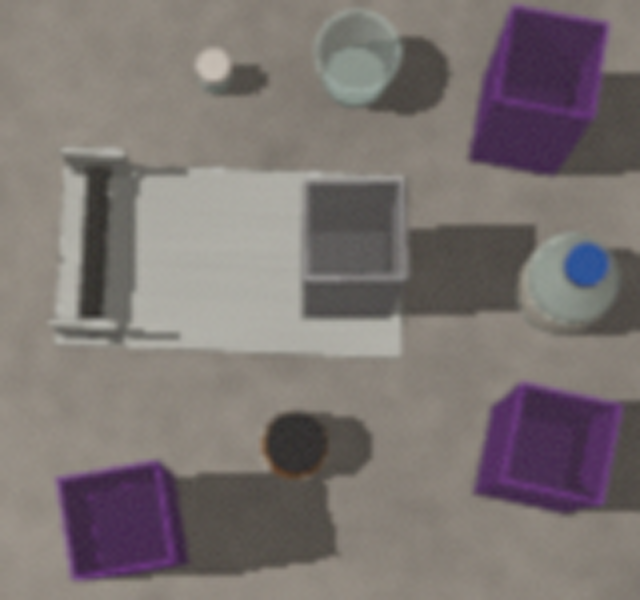

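The purple tubes at scene (222,213), (287,188) and (353,227) are look-alikes. The grey square tube at scene (275,221) / top (288,210) stands on the plate with the bar, so it is the canister, and the enlarged crops confirm that. The rest's x axis (the way to tip) points to the left in the top view, which is about world +y.

```bash
cat > fit.py <<'E'
from h import *
def T2(x,y,a,P):
    P=np.array(P,float); c,s=np.cos(a),np.sin(a)
    return np.c_[x+c*P[:,0]-s*P[:,1], y+s*P[:,0]+c*P[:,1], P[:,2]]
def can(x,y,a):
    h=.035; q=[(h,h),(h,-h),(-h,-h),(-h,h)]
    return T2(x,y,a,[(u,v,.226) for u,v in q]),T2(x,y,a,[(u,v,.006) for u,v in q])
def rest(x,y,a):
    d={}
    d['plate']=T2(x,y,a,[(-.05,-.0725,.006),(-.05,.0725,.006),(.22,.0725,.006),(.22,-.0725,.006)])
    d['bar']=T2(x,y,a,[(.19,-.062,.05),(.19,.062,.05)])
    for s in(1,-1):
        for w in (.062,.068):
            d[f'ch{s}{w}']=T2(x,y,a,[(.165,s*w,.006),(.165,s*w,.091),(.215,s*w,.091),(.215,s*w,.006)])
    return d
def overlay(c,cp,rp,box,k,n):
    u0,v0,u1,v1=box
    im=cv2.resize(c["frame"][v0:v1,u0:u1,::-1],None,fx=k,fy=k,interpolation=cv2.INTER_CUBIC)
    def dr(P,col,cl=True):
        p=((proj(c,P)+.5-[u0,v0])*k*8).astype(np.int32); cv2.polylines(im,[p],cl,col,1,cv2.LINE_AA,3)
    if rp is not None:
        for kk,v in rest(*rp).items(): dr(v,(0,0,255) if kk!='bar' else (0,255,255),kk!='bar')
    if cp is not None:
        t,b=can(*cp); dr(t,(0,255,0)); dr(b,(255,128,0))
    cv2.imwrite("pics/"+n+".png",im)
E
python3 - <<'E'
from fit import *
c=manip.camera("top"); s=manip.camera("scene")
px=lambda X,Y:((X+.5)/4-.5+200,(Y+.5)/4-.5+150)
m=[ray(c,px(*p),.226) for p in [(304,178),(406,177),(406,280),(302,277)]]
print(np.round(m,4)); mc=np.mean(m,0)
pl=[ray(c,px(*p),.006) for p in [(405,175),(400,355)]]; print(np.round(pl,4))
bar=[ray(c,px(*p),.05) for p in [(98,165),(90,318)]]; print(np.round(bar,4))
mid_p=np.mean(pl,0);mid_b=np.mean(bar,0); d=mid_b-mid_p; print("len",np.linalg.norm(d[:2]))
a=np.arctan2(d[1],d[0]); org=mid_p[:2]+.05*np.array([np.cos(a),np.sin(a)])
e=m[0]-m[1]; ca=np.arctan2(e[1],e[0])
rp=(*org,a); cp=(*mc[:2],ca); print("rest",np.round(rp,4),"can",np.round(cp,4),np.degrees(a),np.degrees(ca))
overlay(c,cp,rp,(200,150,360,300),5,"ov1"); overlay(s,cp,rp,(190,150,370,310),4,"ov2")
E
```

```text
[[ 0.5663 -0.0301  0.226 ]
 [ 0.5691 -0.0999  0.226 ]
 [ 0.4979 -0.1014  0.226 ]
 [ 0.4979 -0.0307  0.226 ]]
[[ 0.6122 -0.1105  0.006 ]
 [ 0.4693 -0.1096  0.006 ]]
[[0.6046 0.1278 0.05  ]
 [0.4862 0.1288 0.05  ]]
len 0.23837549817133286
rest [ 0.5417 -0.06    1.5516] can [ 0.5328 -0.0655  1.611 ] 88.89831925658036 92.30339864481824
```

View pics/ov1.png

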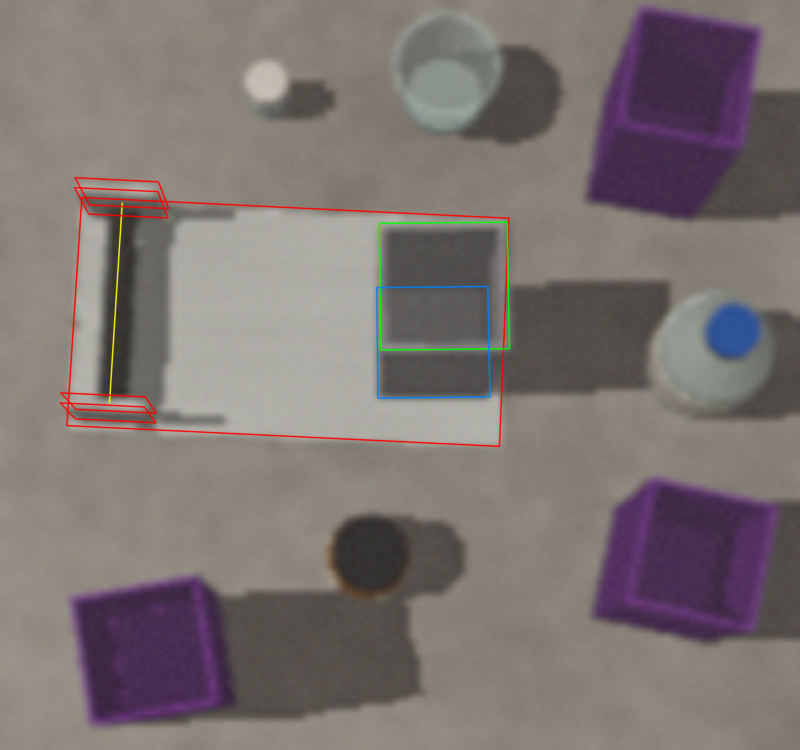

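View pics/ov2.png

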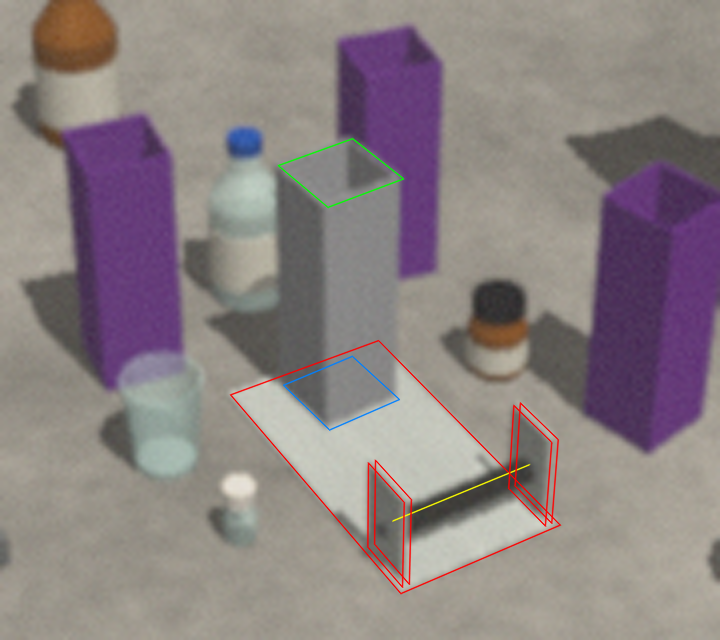

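>>> arm_command(targets="0 0 -60 0 0 0; -20 -20 -50 0 0 0; -40 -42 0 0 0 0; -40 -42 0 0 0 0; -40 -42 0 0 0 0", grip=26)

```text
clock: 2.68
position: [0.254, 0.4283, 0.3495]
ee_rot: [0.124, 0.992, 0.0, 0.0]
ft_force: [0.7, 0.6, 0.5]
grip_width: 0.307
```

>>> arm_command(targets="-40 -42 0 0 0 0; -40 -42 0 0 0 0; -40 -42 0 0 0 0; -40 -42 0 0 0 0; -40 -42 0 0 0 0")

```text
clock: 3.3
position: [0.3962, 0.1755, 0.3496]
ee_rot: [0.124, 0.992, 0.0, 0.0]
ft_force: [0.6, 0.2, 0.1]
grip_width: 0.306
```

```bash
cat > rel.py <<'E'
from h import *
def rel(target_p,target_R=None):
    o=manip.get_obs(); r=R.from_quat(o["ee_rot"]); p=np.array(o["position"])
    print("t",round(o["clock"],2),"p",p.round(4),"F",np.round(o["ft_force"],1),"w",round(o["grip_width"],3),"j",np.round(o["joint_pos"],2))
    print("axes x,y,z",r.as_matrix().T.round(3).tolist())
    print("shift mm",(r.inv().apply(np.array(target_p)-p)*1e3).round(1))
    if target_R is not None: print("turn",(r.inv()*target_R).as_rotvec().round(3))
def tgt(az,b):
    # jaw y along az when b=0, tool leaning by b: rotates pointing dir away from az side
    y=np.array([np.cos(az),np.sin(az),0]); z=np.array([0,0,-1.]); x=np.cross(y,z)
    b=np.asarray(b)
    y2=y*np.cos(b)+z*np.sin(b); z2=z*np.cos(b)-y*np.sin(b)
    return R.from_matrix(np.c_[x,y2,z2])
E
python3 -c "
from rel import *
rel([.533,-.066,.35],tgt(1.611,0))"
```

```text
t 3.3 p [0.3962 0.1755 0.3496] F [0.6 0.2 0.1] w 0.306 j [-0.91 -0.16  0.34  1.76  0.05  1.54  0.75]
axes x,y,z [[-0.969, 0.245, -0.0], [0.245, 0.969, 0.001], [0.001, 0.001, -1.0]]
shift mm [-191.8 -200.6   -0.6]
turn [ 0.001  0.    -0.288]
```

>>> arm_command(targets="-40 -42 0 0 0 0; -40 -42 0 0 0 0; -40 -42 0 0 0 0; -40 -42 0 0 0 0; -32 -33 0 0 0 0")

```text
clock: 3.92
position: [0.533, -0.0669, 0.3497]
ee_rot: [0.124, 0.992, 0.0, 0.001]
ft_force: [0.1, 0.7, 0.1]
grip_width: 0.305
```

>>> arm_command(targets="0 0 0 0 0 -0.144; 0 0 0 0 0 -0.144; 0 0 0 0 0 0")

```text
clock: 4.3
position: [0.5324, -0.0646, 0.3493]
ee_rot: [-0.02, 1.0, 0.0, 0.0]
ft_force: [-0.1, 0.3, -0.2]
grip_width: 0.306
```

```bash
python3 - <<'E'
from rel import *
from fit import *
rel([.533,-.066,.25],tgt(1.611,0))
c=manip.camera("wrist")
overlay(c,(.5328,-.0655,1.611),(.5417,-.06,1.5516),(0,0,560,420),1.42,"w1")
E
```

```text
t 4.3 p [ 0.5324 -0.0646  0.3493] F [-0.1  0.3 -0.2] w 0.306 j [-0.62  0.1   0.72  1.54 -0.06  1.53  1.71]
axes x,y,z [[-0.999, -0.039, -0.0], [-0.039, 0.999, 0.0], [0.0, 0.0, -1.0]]
shift mm [-0.5 -1.4 99.3]
turn [ 0.     0.    -0.001]
```

View pics/w1.png

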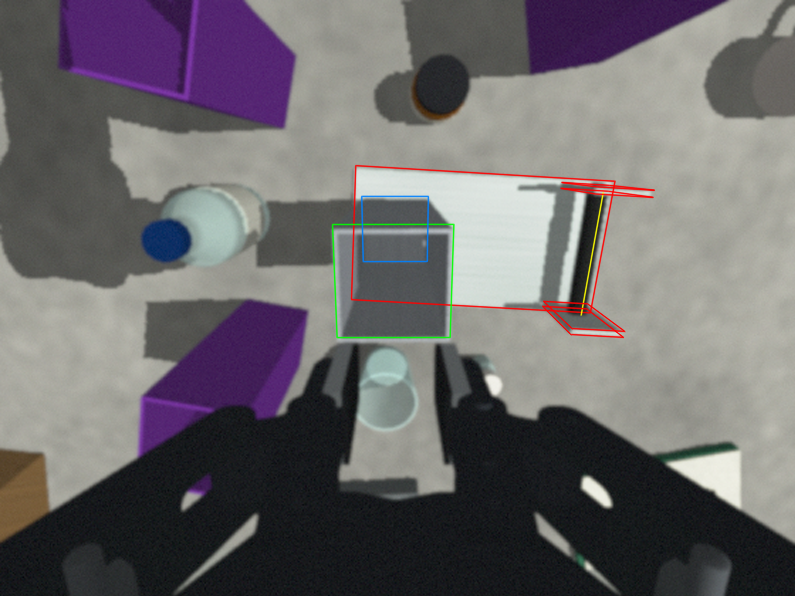

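```bash
python3 - <<'E'
from rel import *
from fit import *
c=manip.camera("wrist")
overlay(c,None,None,(225,145,335,250),7,"w2")
E
```

```text
(no output)
```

View pics/w2.png

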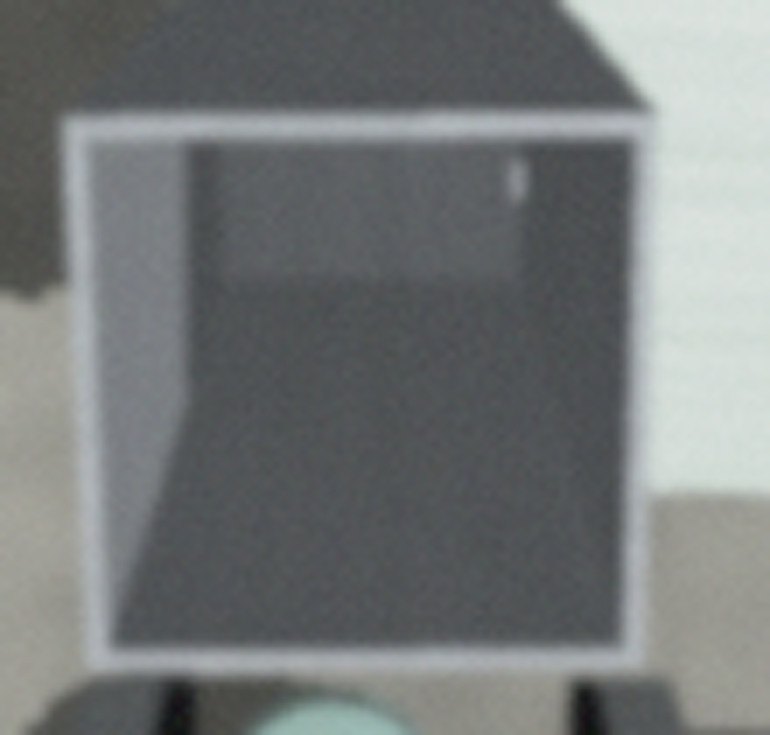

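```bash
python3 - <<'E'
from rel import *
from fit import *
from scipy.optimize import least_squares
c=manip.camera("wrist")
q=np.array([(62,117),(655,113),(642,669),(90,672)]); uv=(q+.5)/7-.5+[225,145]
w=np.array([ray(c,p,.226) for p in uv]); print(w.round(4),w.mean(0).round(4))
f=lambda s:(proj(c,T2(s[0],s[1],s[2],[(-.035,.035,.226),(.035,.035,.226),(.035,-.035,.226),(-.035,-.035,.226)]))-uv).ravel()
s=least_squares(f,[.533,-.066,1.6],x_scale=[.01,.01,.1]); print(s.x.round(4),np.degrees(s.x[2]),s.fun.round(1))
o=manip.get_obs();print(R.from_quat(o["ee_rot"]).as_matrix().round(4))
E
```

```text
[[ 0.5024 -0.1016  0.226 ]
 [ 0.4994 -0.0321  0.226 ]
 [ 0.5695 -0.0287  0.226 ]
 [ 0.5725 -0.0983  0.226 ]] [ 0.536  -0.0652  0.226 ]
[ 0.536  -0.0652  1.6162] 92.5993370875823 [-0.1  0.2  0.3  0.   0.1 -0.2 -0.3 -0. ]
[[-9.993e-01 -3.740e-02  2.000e-04]
 [-3.740e-02  9.993e-01  3.000e-04]
 [-2.000e-04  3.000e-04 -1.000e+00]]
```

>>> arm_command(targets="-2 -1 30 0 0 0.046; 0 0 30 0 0 0; 0 0 25 0 0 0; 0 0 15 0 0 0; 0 0 10 0 0 0")

```text
clock: 5.08
position: [0.5345, -0.0653, 0.239]
ee_rot: [0.003, 1.0, 0.0, 0.0]
ft_force: [-0.1, 0.2, -0.3]
grip_width: 0.302
```

```bash
python3 - <<'E'
from rel import *
from fit import *
rel([.5345,-.0653,.214],tgt(np.radians(89.5),0))
c=manip.camera("wrist")
overlay(c,(.5345,-.0653,1.614),None,(180,170,380,320),4,"w3")
E
```

```text
t 5.08 p [ 0.5345 -0.0653  0.239 ] F [-0.1  0.2 -0.3] w 0.302 j [-0.61  0.15  0.72  1.72 -0.11  1.3   1.7 ]
axes x,y,z [[-1.0, 0.006, -0.0], [0.006, 1.0, 0.0], [0.0, 0.0, -1.0]]
shift mm [ 0.  0. 25.]
turn [0.    0.    0.002]
```

View pics/w3.png

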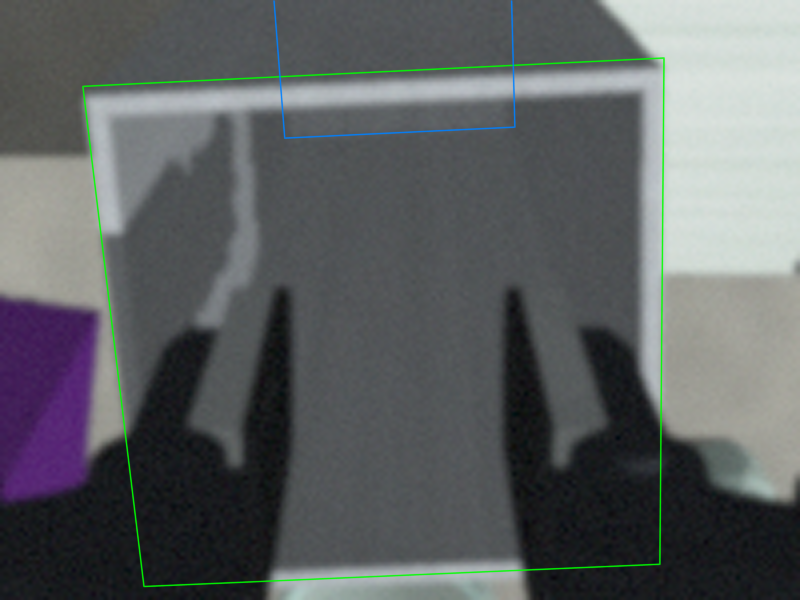

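>>> arm_command(targets="0 0 8 0 0 0; 0 0 8 0 0 0; 0 0 8 0 0 0; 0 0 0 0 0 0", grip=30)

```text
clock: 5.62
position: [0.5341, -0.0654, 0.2147]
ee_rot: [0.003, 1.0, -0.0, -0.001]
ft_force: [-0.3, -0.6, -0.2]
grip_width: 0.354
```

```bash
python3 - <<'E'
from rel import *
from fit import *
rel([.5345,-.0653,.214],tgt(np.radians(89.5),0))
c=manip.camera("scene")
overlay(c,(.5345,-.0653,1.614),(.5417,-.06,1.5516),(190,120,370,300),3.3,"s3")
E
```

```text
t 5.62 p [ 0.5341 -0.0654  0.2147] F [-0.3 -0.6 -0.2] w 0.354 j [-0.6   0.17  0.72  1.76 -0.12  1.25  1.71]
axes x,y,z [[-1.0, 0.006, 0.001], [0.006, 1.0, -0.0], [-0.001, -0.0, -1.0]]
shift mm [-0.4  0.1  0.7]
turn [-0.    -0.001  0.003]
```

View pics/s3.png

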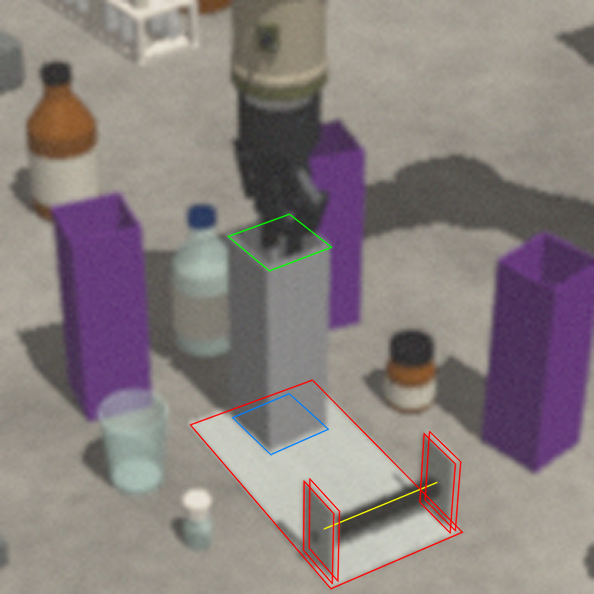

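```bash
cat > kin.py <<'E'
import numpy as np, itertools
from scipy.spatial.transform import Rotation as R
from scipy.optimize import least_squares
D=[([-1.346,.333,-.065,1.461,.022,1.35,-.088],[.153,.606,.239],[.124,.992,-.001,0]),
([-.91,-.16,.34,1.76,.05,1.54,.75],[.3962,.1755,.3496],[.124,.992,0,0]),
([-.62,.1,.72,1.54,-.06,1.53,1.71],[.5324,-.0646,.3493],[-.02,1,0,0]),
([-.61,.15,.72,1.72,-.11,1.3,1.7],[.5345,-.0653,.239],[.003,1,0,0]),
([-.6,.17,.72,1.76,-.12,1.25,1.71],[.5341,-.0654,.2147],[.003,1,0,-.001])]
def fk(q,s,P,full=False):
    h,L1,L2,L3,o7,e1,w1,sh=P
    q=np.asarray(q); 
    T=R.from_euler('Z',s[0]*q[0]); p=np.array([0,0,h])+T.apply([sh,0,0])
    T=T*R.from_euler('Y',q[1])*R.from_euler('Z',s[1]*q[2]); p=p+T.apply([e1,0,L1]); e=p
    T=T*R.from_euler('Y',q[3]); p=p+T.apply([-e1,0,0])
    T=T*R.from_euler('Z',s[2]*q[4]); p=p+T.apply([0,0,L2]); w=p
    T=T*R.from_euler('Y',q[5]); p=p+T.apply([w1,0,0])
    T=T*R.from_euler('Z',s[3]*q[6]+o7); p=p+T.apply([0,0,L3])
    return (p,T,e,w) if full else (p,T)
def res(P,s):
    r=[]
    for q,p,o in D:
        a,T=fk(q,s,P); r+=list((a-p)*3)+list((T.inv()*R.from_quat(o)).as_rotvec()*.5)
    return np.array(r)
def fit():
    best=None
    for s in itertools.product([1,-1],repeat=4):
        for o7 in (0,1.57,3.14,-1.57):
            f=least_squares(res,[.35,.4,.4,.25,o7,0,0,0],args=(s,))
            if best is None or f.cost<best[0]: best=(f.cost,s,f.x)
    return best
if __name__=="__main__":
    b=fit(); print(b); print(res(b[2],b[1]).reshape(-1,6).round(3))
E
python3 kin.py
```

```text
(np.float64(0.013427217108136708), (-1, -1, -1, -1), array([-0.80116019,  0.45935388,  0.46839125, -0.68241429,  1.57126937,
        0.03237968, -0.04757286, -0.0657828 ]))
[[-0.144  0.038 -0.018  0.     0.     0.001]
 [-0.044  0.039  0.012 -0.002 -0.004  0.002]
 [ 0.003  0.011 -0.006 -0.003 -0.002 -0.001]
 [-0.009 -0.013  0.01   0.003  0.005  0.001]
 [ 0.005 -0.012  0.002  0.001  0.004 -0.003]]
```

```bash
cat > kin2.py <<'E'
from kin import *
S=(-1,-1,-1,-1)
def fk2(q,P,full=False):
    h,L1,L2,L3,bx,by,sx,sy,ex,wx=P
    T=R.from_euler('Z',-q[0]); p=np.array([bx,by,h])+T.apply([sx,sy,0])
    T=T*R.from_euler('Y',q[1])*R.from_euler('Z',-q[2]); p=p+T.apply([ex,0,L1]); e=p
    T=T*R.from_euler('Y',q[3]); p=p+T.apply([-ex,0,0])
    T=T*R.from_euler('Z',-q[4]); p=p+T.apply([0,0,L2]); w=p
    T=T*R.from_euler('Y',q[5]); p=p+T.apply([wx,0,0])
    T=T*R.from_euler('Z',-q[6]+np.pi/2); p=p+T.apply([0,0,L3])
    return (p,T,e,w) if full else (p,T)
def fit2(D,prior=.003):
    p0=np.array([.34,.4,.4,.25,0,0,0,0,0,0]); 
    f=least_squares(lambda P:np.r_[np.concatenate([fk2(q,P)[0]-p for q,p,o in D])*10,(P-p0)*prior*10],p0)
    return f.x,np.concatenate([fk2(q,f.x)[0]-p for q,p,o in D]).reshape(-1,3)
if __name__=="__main__":
    x,r=fit2(D); print(x.round(3)); print(r.round(4))
E
python3 kin2.py
```

```text
[-0.096  0.413  0.484 -0.044 -0.091 -0.026  0.136 -0.124  0.011  0.085]
[[ 0.0008 -0.0003  0.0001]
 [-0.0018  0.0009  0.001 ]
 [ 0.001   0.001  -0.0012]
 [ 0.0002  0.0009  0.0012]
 [-0.0002 -0.0026 -0.001 ]]
```

>>> arm_command(targets="0 5 0 0 0 0; 0 7.3 -1.1 0.035 0 0; 0 7.3 -1.1 0.035 0 0; 0 7.3 -1.1 0.035 0 0; 0 7.3 -1.1 0.035 0 0")

```text
clock: 6.3
position: [0.5348, -0.0305, 0.2185]
ee_rot: [0.003, 0.998, -0.07, 0.0]
ft_force: [0.2, -0.6, 0.3]
grip_width: 0.353
```

```bash
python3 - <<'E'
from rel import *
from fit import *
o=manip.get_obs(); print(np.round(o["joint_pos"],4).tolist(),np.round(o["position"],4).tolist(),np.round(o["ee_rot"],4).tolist())
rel(o["position"])
c=manip.camera("scene")
overlay(c,(.5345,-.0653,1.614),(.5417,-.06,1.5516),(190,120,370,300),3.3,"s4")
E
```

```text
[-0.7284, 0.1611, 0.6829, 1.7649, 0.0412, 1.259, 1.5008] [0.5348, -0.0305, 0.2185] [0.0028, 0.9975, -0.0704, 0.0001]
t 6.3 p [ 0.5348 -0.0305  0.2185] F [ 0.2 -0.6  0.3] w 0.353 j [-0.73  0.16  0.68  1.76  0.04  1.26  1.5 ]
axes x,y,z [[-1.0, 0.006, -0.001], [0.006, 0.99, -0.14], [-0.0, -0.14, -0.99]]
shift mm [0. 0. 0.]
```

View pics/s4.png

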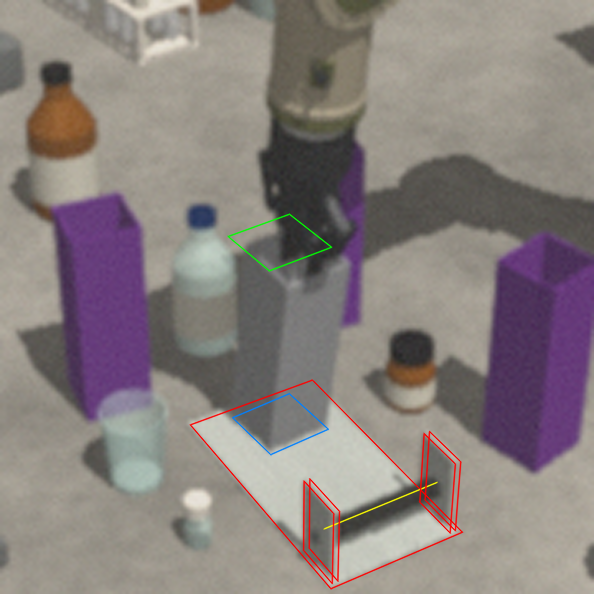

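>>> arm_command(targets="0 7.3 -1.1 0.035 0 0; 0 7.3 -1.1 0.035 0 0; 0 5.5 -0.9 0.026 0 0; 0 5.5 -0.9 0.026 0 0")

```text
clock: 6.85
position: [0.5348, -0.005, 0.2175]
ee_rot: [0.003, 0.991, -0.131, -0.0]
ft_force: [-0.4, -0.3, -0.1]
grip_width: 0.352
```

```bash
python3 - <<'E'
from rel import *
from kin2 import *
from fit import overlay
o=manip.get_obs()
rel(o["position"])
c=manip.camera("scene")
overlay(c,None,(.5417,-.06,1.5516),(190,120,370,300),3.3,"s5")
D+= [([-0.7284, 0.1611, 0.6829, 1.7649, 0.0412, 1.259, 1.5008],[0.5348, -0.0305, 0.2185],0),(o["joint_pos"],o["position"],0)]
D+=[]
x,r=fit2(D); print(x.round(3)); print(np.abs(r).max())
lo=np.array([-2.6,-.5,-1.47,.16,-1.27,.06,-2.6]); hi=np.array([2.6,2.12,1.34,2.42,4.41,2.06,2.6])
q=np.array(o["joint_pos"]); p0=np.array(o["position"]); b0=None
Rm=R.from_quat(o["ee_rot"]); z=Rm.as_matrix()[:,2]; b0=np.arctan2(-z[1],-z[2]); print("b",np.degrees(b0))
piv=np.array([.5345,-.030,.006])
for bd in range(20,82,6):
    d=np.radians(bd)-b0
    rot=R.from_rotvec([-d,0,0]); P=piv+rot.apply(p0-piv); Rt=rot*Rm
    f=least_squares(lambda k:np.r_[(fk2(k,x)[0]-P)*10,(fk2(k,x)[1].inv()*Rt).as_rotvec()*3,(k-q)*.01],np.clip(q,lo+.02,hi-.02),bounds=(lo,hi))
    q=f.x; e=fk2(q,x,True); print(bd,P.round(3),q.round(2),np.round(np.linalg.norm(e[0]-P),4),"wrist",e[3].round(2),"elb",e[2].round(2))
E
```

```text
t 6.85 p [ 0.5348 -0.005   0.2175] F [-0.4 -0.3 -0.1] w 0.352 j [-0.82  0.18  0.65  1.76  0.15  1.28  1.35]
axes x,y,z [[-1.0, 0.006, -0.0], [0.006, 0.966, -0.26], [-0.001, -0.26, -0.966]]
shift mm [0. 0. 0.]
[ 0.283  0.435  0.491  0.348 -0.037  0.011  0.026 -0.085  0.004  0.028]
0.0038723583263171046
b 15.05695344853097
20 [0.535 0.013 0.215] [-0.88  0.22  0.64  1.75  0.22  1.3   1.26] 0.0 wrist [0.56 0.14 0.54] elb [0.11 0.05 0.71]
26 [0.535 0.035 0.209] [-0.94  0.28  0.63  1.74  0.27  1.33  1.16] 0.0 wrist [0.56 0.2  0.52] elb [0.12 0.08 0.7 ]
32 [0.535 0.056 0.201] [-1.    0.35  0.63  1.72  0.32  1.36  1.08] 0.0 wrist [0.56 0.25 0.49] elb [0.13 0.11 0.69]
38 [0.535 0.075 0.191] [-1.05  0.44  0.63  1.69  0.35  1.4   1.02] 0.0 wrist [0.56 0.3  0.46] elb [0.14 0.15 0.68]
44 [0.535 0.094 0.179] [-1.09  0.54  0.62  1.66  0.36  1.44  0.96] 0.0 wrist [0.56 0.35 0.42] elb [0.16 0.19 0.65]
50 [0.535 0.112 0.165] [-1.12  0.64  0.62  1.61  0.38  1.48  0.92] 0.0 wrist [0.56 0.39 0.38] elb [0.17 0.23 0.63]
56 [0.535 0.127 0.149] [-1.15  0.75  0.62  1.56  0.38  1.52  0.88] 0.0 wrist [0.56 0.43 0.33] elb [0.18 0.27 0.6 ]
62 [0.535 0.142 0.132] [-1.17  0.87  0.61  1.51  0.39  1.57  0.85] 0.0 wrist [0.56 0.46 0.28] elb [0.18 0.31 0.56]
68 [0.535 0.154 0.113] [-1.18  0.98  0.61  1.45  0.4   1.62  0.83] 0.0 wrist [0.56 0.48 0.23] elb [0.19 0.34 0.52]
74 [0.535 0.164 0.094] [-1.18  1.1   0.61  1.38  0.4   1.67  0.81] 0.0 wrist [0.56 0.5  0.17] elb [0.2  0.36 0.48]
80 [0.535 0.172 0.073] [-1.19  1.22  0.61  1.31  0.41  1.73  0.79] 0.0 wrist [0.56 0.52 0.11] elb [0.21 0.38 0.43]
```

View pics/s5.png

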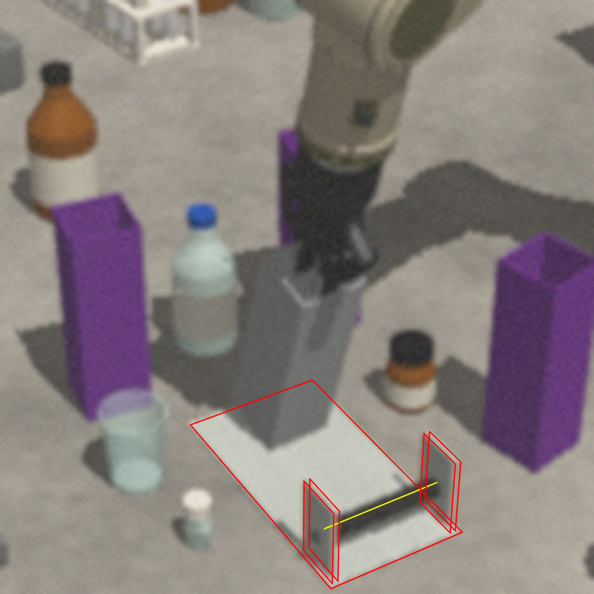

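>>> arm_command(targets="0 5.5 -0.9 0.026 0 0; 0 4.2 -0.7 0.02 0 0; 0 4.2 -0.7 0.02 0 0; 0 4.2 -0.7 0.02 0 0; 0 4.2 -0.7 0.02 0 0", grip=33)

```text
clock: 7.52
position: [0.5349, 0.0175, 0.2141]
ee_rot: [0.003, 0.983, -0.184, -0.001]
ft_force: [-1.2, -0.2, 0.7]
grip_width: 0.381
```

```bash
python3 - <<'E'
from rel import *
from fit import overlay
o=manip.get_obs()
rel(o["position"])
c=manip.camera("scene")
overlay(c,None,(.5417,-.06,1.5516),(190,120,370,300),3.3,"s6")
E
```

```text
t 7.53 p [0.5349 0.0175 0.2141] F [-1.2 -0.2  0.7] w 0.381 j [-0.88  0.23  0.63  1.75  0.23  1.31  1.24]
axes x,y,z [[-1.0, 0.006, 0.0], [0.005, 0.933, -0.361], [-0.002, -0.361, -0.933]]
shift mm [0. 0. 0.]
```

View pics/s6.png

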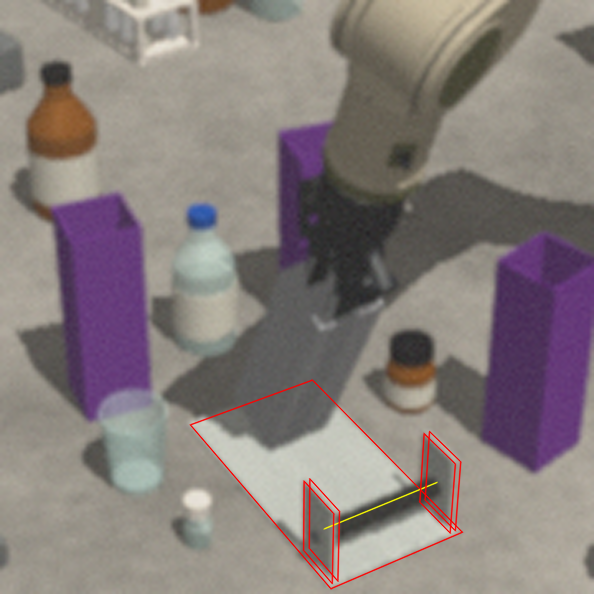

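>>> arm_command(targets="0 7.4 -1 0.035 0 0; 0 7.4 -1 0.035 0 0; 0 7.4 -1 0.035 0 0; 0 7.4 -1 0.035 0 0; 0 7.4 -1 0.035 0 0")

```text
clock: 8.2
position: [0.5351, 0.0534, 0.2027]
ee_rot: [0.003, 0.963, -0.269, -0.001]
ft_force: [-0.3, 0.0, -1.8]
grip_width: 0.39
```

```bash
python3 - <<'E'
from rel import *
from fit import overlay
o=manip.get_obs()
rel(o["position"])
c=manip.camera("scene")
overlay(c,None,(.5417,-.06,1.5516),(190,120,370,300),3.3,"s7")
c=manip.camera("wrist")
overlay(c,None,(.5417,-.06,1.5516),(0,0,560,420),1.2,"w7")
E
```

```text
t 8.2 p [0.5351 0.0534 0.2027] F [-0.3  0.  -1.8] w 0.39 j [-0.98  0.33  0.61  1.71  0.32  1.37  1.09]
axes x,y,z [[-1.0, 0.005, 0.0], [0.005, 0.855, -0.519], [-0.003, -0.519, -0.855]]
shift mm [0. 0. 0.]
```

View pics/s7.png

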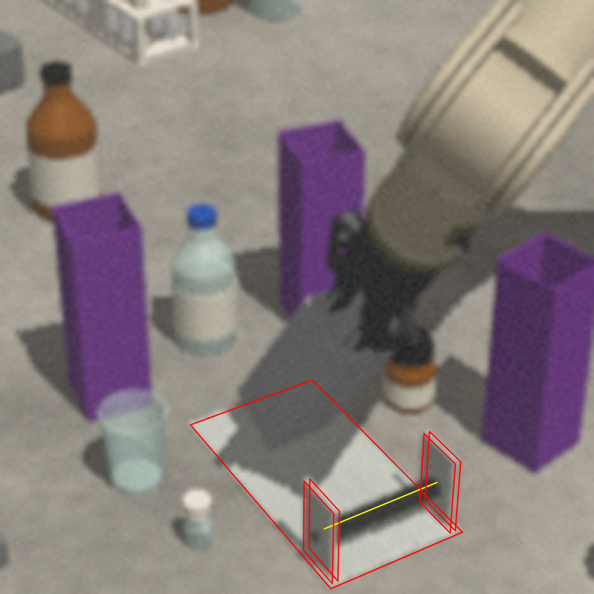

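View pics/w7.png

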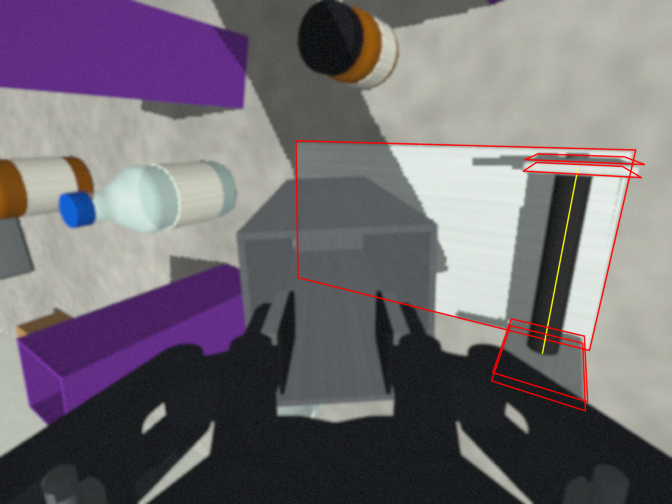

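```bash
python3 - <<'E'
from rel import *
from fit import *
from scipy.optimize import least_squares
c=manip.camera("wrist"); np.save("pics/w8.npy",c["frame"])
overlay(c,None,None,(190,140,380,345),3.9,"w8")
def tip(x,y,a,th,P):  # P canister coords; front edge pivots; (x,y)=middle of pivot edge
    P=np.array(P,float)-[.035,0,0]
    Q=R.from_euler('y',th).apply(P)+[0,0,.006]
    return T2(x,y,a,Q)
pts=[(-.035,.035,.22),(.035,.035,.22),(-.035,.035,0)]
uv=(np.array([(238,232),(437,228),(289,181)])+.5)/1.2-.5
def f(s):
    e=proj(c,tip(*s,pts))-uv
    far=proj(c,tip(*s,[(0,-.035,.22)]))[0,1]-(405.5/1.2-.5)
    return np.r_[e.ravel(),far]
s=least_squares(f,[.535,-.03,1.6,.55],x_scale=[.01,.01,.1,.1]); print(s.x.round(4),np.degrees(s.x[2:]),s.fun.round(1))
m=tip(*s.x,[(0,0,.22),(.035,.035,.22),(.035,-.035,.22),(0,0,.03)]); print(m.round(4))
E
```

```text
[ 0.5352 -0.0297  1.6063  0.5864] [92.0353725  33.60006868] [-1.7  2.2  1.5 -1.3 -1.2 -1.6 -0. ]
[[ 0.5319  0.0628  0.2086]
 [ 0.4958  0.0907  0.1892]
 [ 0.5658  0.0932  0.1892]
 [ 0.5356 -0.0422  0.0504]]
```

View pics/w8.png

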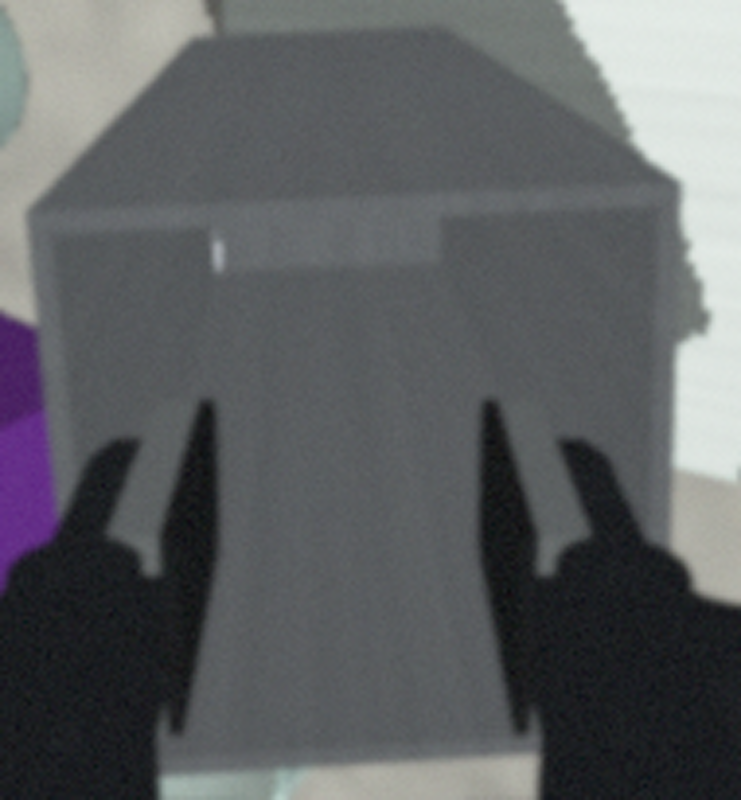

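```bash
cat > plan.py <<'E'
from rel import *
import sys
def plan(dth,db,n,zoff=0):
    o=manip.get_obs(); p=np.array(o["position"]); r=R.from_quat(o["ee_rot"]); z=r.as_matrix()[:,2]
    b=np.arctan2(-z[1],-z[2]); v=np.array([p[1]+.0297,p[2]-.006]); a=np.arctan2(*v); Rr=np.hypot(*v)
    print("b",np.degrees(b).round(1),"a",np.degrees(a).round(1),"R",Rr.round(4),"F",np.round(o["ft_force"],1))
    for i in range(n):
        d=Rr*np.array([np.sin(a+dth)-np.sin(a),np.cos(a+dth)-np.cos(a)])*1e3
        ty=d[0]*np.cos(b)-d[1]*np.sin(b); tz=-d[0]*np.sin(b)-d[1]*np.cos(b)
        print("0 %.1f %.1f %.3f 0 0"%(ty,tz,db)); a+=dth; b+=db
E
python3 -c "
from plan import *
plan(.04,.031,18)"
```

```text
b 31.2 a 23.0 R 0.2135 F [-0.6  0.3  0. ]
0 8.5 -1.0 0.031 0 0
0 8.5 -1.0 0.031 0 0
0 8.5 -0.9 0.031 0 0
0 8.5 -0.8 0.031 0 0
0 8.5 -0.7 0.031 0 0
0 8.5 -0.7 0.031 0 0
0 8.5 -0.6 0.031 0 0
0 8.5 -0.5 0.031 0 0
0 8.5 -0.4 0.031 0 0
0 8.5 -0.4 0.031 0 0
0 8.5 -0.3 0.031 0 0
0 8.5 -0.2 0.031 0 0
0 8.5 -0.1 0.031 0 0
0 8.5 -0.1 0.031 0 0
0 8.5 0.0 0.031 0 0
0 8.5 0.1 0.031 0 0
0 8.5 0.2 0.031 0 0
0 8.5 0.3 0.031 0 0
```

>>> arm_command(targets="-0.5 8.5 -1 0.031 0 0; -0.5 8.5 -1 0.031 0 0; -0.5 8.5 -0.9 0.031 0 0; -0.5 8.5 -0.8 0.031 0 0; -0.5 8.5 -0.7 0.031 0 0")

```text
clock: 8.98
position: [0.5378, 0.0908, 0.1821]
ee_rot: [0.003, 0.939, -0.343, -0.001]
ft_force: [-0.9, 0.5, -0.9]
grip_width: 0.383
```

```bash
python3 - <<'E'
from plan import *
from fit import overlay
plan(.04,.031,1)
c=manip.camera("wrist"); overlay(c,None,(.5417,-.06,1.5516),(0,0,560,420),1.2,"w9")
E
```

```text
b 40.1 a 34.4 R 0.2134 F [-0.9  0.5 -0.9]
0 8.5 -0.7 0.031 0 0
```

View pics/w9.png

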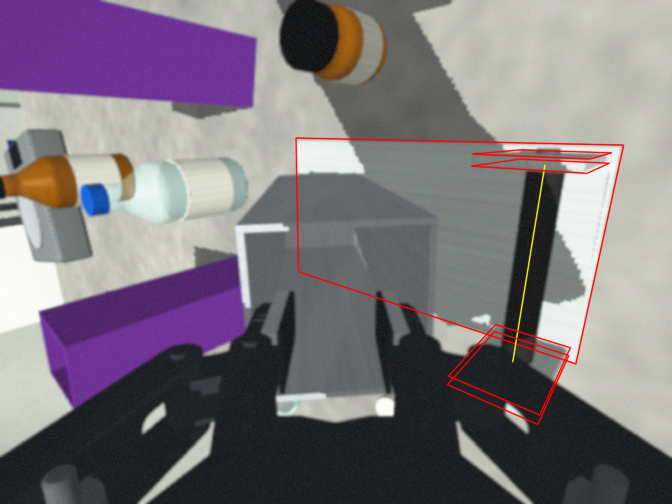

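>>> arm_command(targets="-0.4 8.5 -0.7 0.031 0 0; -0.4 8.5 -0.6 0.031 0 0; -0.4 8.5 -0.5 0.031 0 0; -0.4 8.5 -0.4 0.031 0 0; -0.4 8.5 -0.4 0.031 0 0")

```text
clock: 9.65
position: [0.5401, 0.1232, 0.1547]
ee_rot: [0.003, 0.91, -0.415, -0.001]
ft_force: [-0.4, 1.1, -0.2]
grip_width: 0.39
```

```bash
python3 - <<'E'
from plan import *
from fit import overlay
plan(.03,.023,10)
c=manip.camera("wrist"); overlay(c,None,(.5417,-.06,1.5516),(0,0,560,420),1.2,"w10")
c=manip.camera("scene"); overlay(c,None,(.5417,-.06,1.5516),(190,150,390,340),3.3,"s10")
E
```

```text
b 49.0 a 45.8 R 0.2133 F [-0.4  1.1 -0.2]
0 6.4 -0.3 0.023 0 0
0 6.4 -0.2 0.023 0 0
0 6.4 -0.2 0.023 0 0
0 6.4 -0.1 0.023 0 0
0 6.4 -0.1 0.023 0 0
0 6.4 -0.0 0.023 0 0
0 6.4 0.0 0.023 0 0
0 6.4 0.1 0.023 0 0
0 6.4 0.1 0.023 0 0
0 6.4 0.1 0.023 0 0
```

View pics/w10.png

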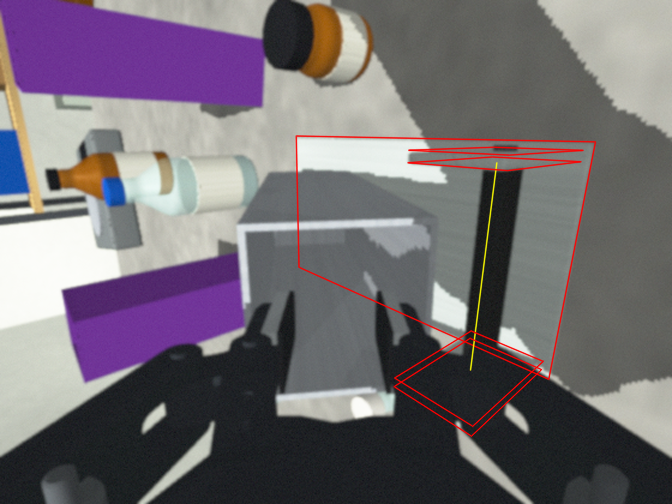

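View pics/s10.png

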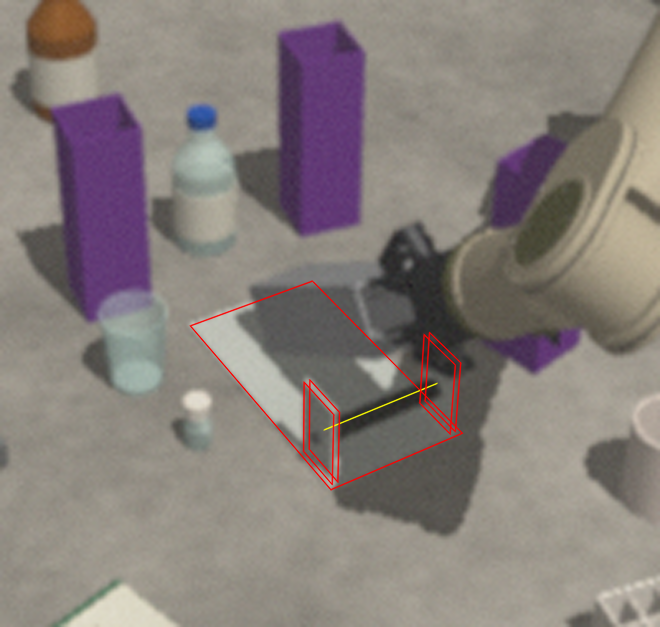

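>>> arm_command(targets="-0.3 6.4 -0.3 0.023 0 0; -0.3 6.4 -0.2 0.023 0 0; -0.3 6.4 -0.2 0.023 0 0; 0 6.4 -0.1 0.023 0 0; 0 6.4 -0.1 0.023 0 0")

```text
clock: 10.38
position: [0.5411, 0.1437, 0.1303]
ee_rot: [0.002, 0.885, -0.466, -0.001]
ft_force: [-0.1, 1.4, 0.3]
grip_width: 0.39
```

```bash
python3 - <<'E'
from plan import *
from fit import overlay
plan(.02,.015,8)
c=manip.camera("wrist"); overlay(c,None,(.5417,-.06,1.5516),(0,0,560,420),1.2,"w11")
E
```

```text
b 55.5 a 54.4 R 0.2133 F [-0.1  1.4  0.3]
0 4.3 -0.0 0.015 0 0
0 4.3 -0.0 0.015 0 0
0 4.3 -0.0 0.015 0 0
0 4.3 0.0 0.015 0 0
0 4.3 0.0 0.015 0 0
0 4.3 0.1 0.015 0 0
0 4.3 0.1 0.015 0 0
0 4.3 0.1 0.015 0 0
```

View pics/w11.png

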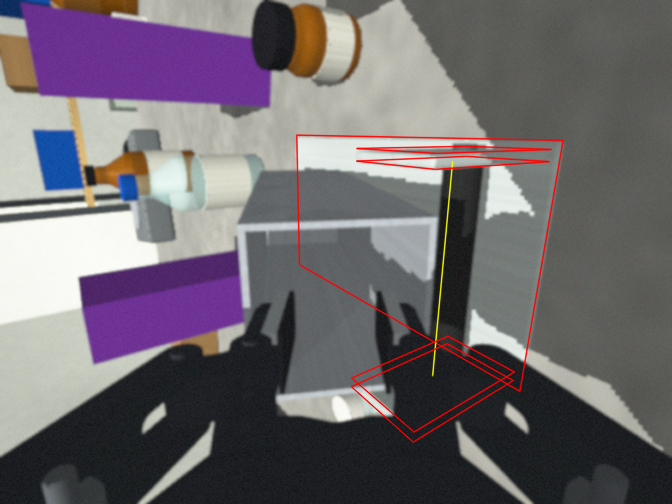

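>>> arm_command(targets="0 4.3 0 0.015 0 0; 0 4.3 0 0.015 0 0; 0 4.3 0 0.015 0 0; 0 4.3 0 0.015 0 0; 0 4.3 0 0.015 0 0")

```text
clock: 11.05
position: [0.5411, 0.1552, 0.1124]
ee_rot: [0.002, 0.867, -0.498, -0.001]
ft_force: [0.2, 1.5, -0.5]
grip_width: 0.388
```

```bash
python3 - <<'E'
from plan import *
from fit import overlay
plan(.02,.015,4)
c=manip.camera("wrist"); overlay(c,None,(.5417,-.06,1.5516),(0,0,560,420),1.2,"w12")
c=manip.camera("scene"); overlay(c,None,(.5417,-.06,1.5516),(190,150,390,340),3.3,"s12")
E
```

```text
b 59.8 a 60.1 R 0.2133 F [ 0.2  1.5 -0.5]
0 4.3 0.1 0.015 0 0
0 4.3 0.1 0.015 0 0
0 4.3 0.1 0.015 0 0
0 4.3 0.1 0.015 0 0
```

View pics/w12.png

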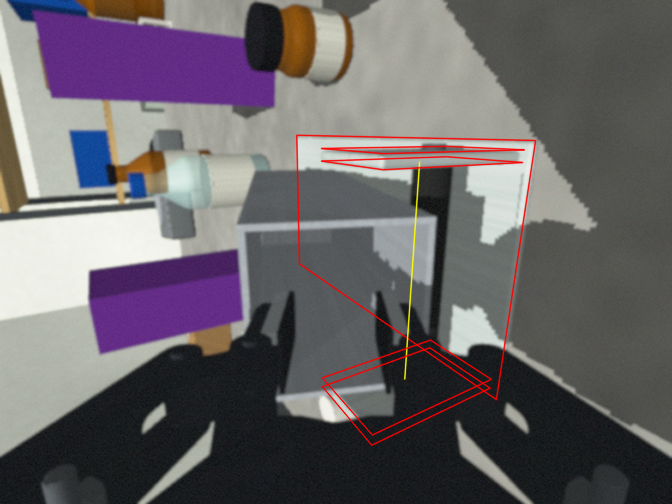

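View pics/s12.png

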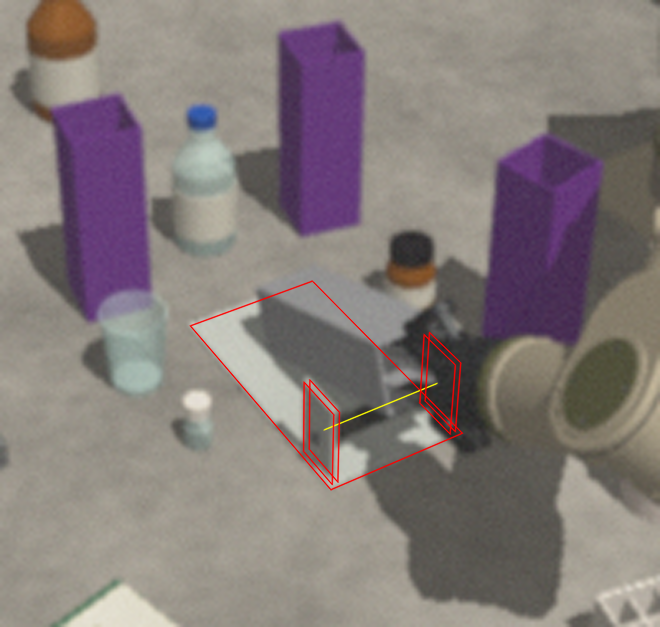

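```bash
python3 - <<'E'
from plan import *
c=manip.camera("scene");save(c,"sc13"); c=manip.camera("top");save(c,"tp13")
o=manip.get_obs(); print(np.round(o["tau"],1),np.round(o["joint_pos"],3).tolist())
from kin2 import *
E
```

```text
[  0.2 -72.9  19.3 -25.5   3.7   3.3  -0. ] [-1.125, 0.847, 0.552, 1.484, 0.397, 1.577, 0.833]
```

View pics/sc13.png

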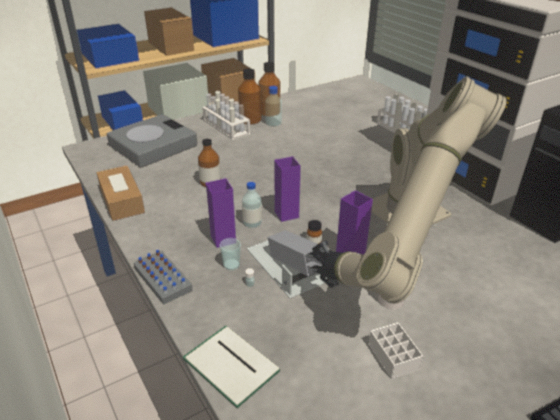

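View pics/tp13.png

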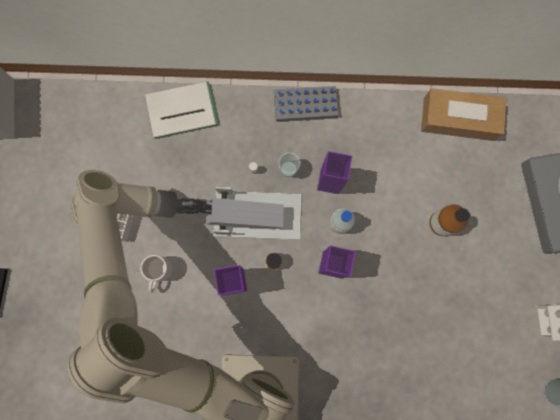

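>>> arm_command(targets="0 3.2 0 0.01 0 0; 0 3.2 0 0.01 0 0; 0 3.2 0 0.01 0 0; 0 0 0 0 0 0")

```text
clock: 11.75
position: [0.541, 0.16, 0.1038]
ee_rot: [0.002, 0.859, -0.511, -0.002]
ft_force: [-0.2, 0.3, -1.0]
grip_width: 0.385
```

```bash
python3 - <<'E'
from plan import *
from fit import overlay
plan(.015,.01,4)
c=manip.camera("wrist"); overlay(c,None,None,(180,120,390,345),3.4,"w14")
E
```

```text
b 61.5 a 62.7 R 0.2134 F [-0.2  0.3 -1. ]
0 3.2 0.1 0.010 0 0
0 3.2 0.1 0.010 0 0
0 3.2 0.1 0.010 0 0
0 3.2 0.1 0.010 0 0
```

View pics/w14.png

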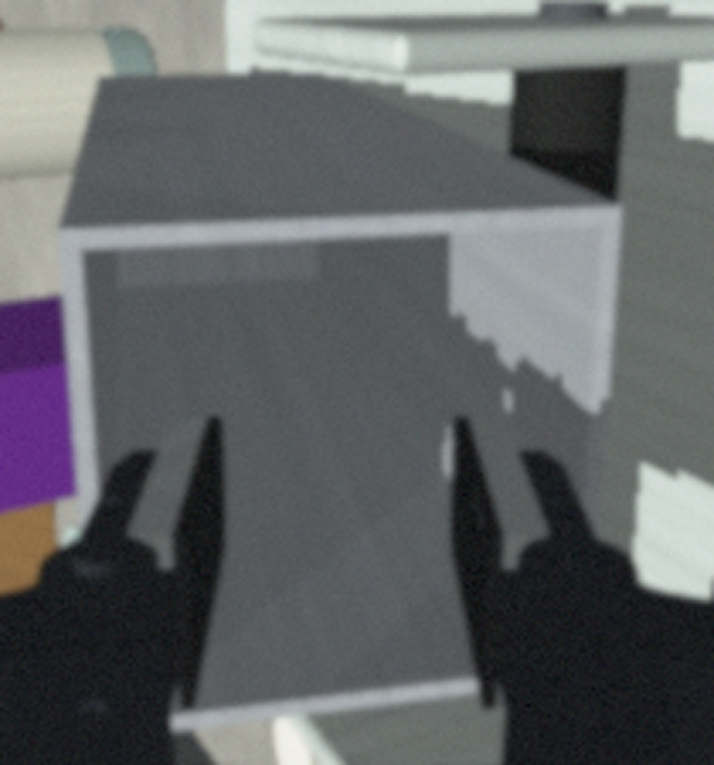

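```bash
cat > tipfit.py <<'E'
from rel import *
from fit import *
from scipy.optimize import least_squares
def tip(x,y,a,th,P):
    P=np.array(P,float)-[.035,0,0]
    return T2(x,y,a,R.from_euler('y',th).apply(P)+[0,0,.006])
def tfit(c,q,k,u0,v0,far):
    pts=[(-.035,.035,.22),(.035,.035,.22),(-.035,.035,0)]
    uv=(np.array(q)+.5)/k-.5+[u0,v0]; fv=(far+.5)/k-.5+v0
    f=lambda s:np.r_[(proj(c,tip(*s,pts))-uv).ravel(),proj(c,tip(*s,[(0,-.035,.22)]))[0,1]-fv]
    s=least_squares(f,[.535,-.03,1.6,1.2],x_scale=[.01,.01,.1,.1]); print(s.x.round(4),np.degrees(s.x[2:]).round(1),s.fun.round(1)); return s.x
E
python3 - <<'E'
from tipfit import *
c=manip.camera("wrist")
tfit(c,[(62,230),(619,207),(102,78)],3.4,180,120,703)
E
```

```text
[ 0.5352 -0.0321  1.5707  1.2681] [90.  72.7] [ 0.   0.1 -0.  -0.3 -1.3 -0.1  0.4]
```

>>> arm_command(targets="0 2.2 0 0 0 0; 0 2.2 0 0 0 0; 0 2.2 0 0 0 0; 0 0 0 0 0 0")

```text
clock: 12.35
position: [0.5411, 0.163, 0.0983]
ee_rot: [0.002, 0.86, -0.511, -0.002]
ft_force: [0.9, 1.5, -0.2]
grip_width: 0.388
```

```bash
python3 - <<'E'
from plan import *
from fit import overlay
plan(.015,.01,1)
c=manip.camera("wrist"); overlay(c,None,None,(180,120,390,345),3.4,"w15")
E
```

```text
b 61.5 a 64.4 R 0.2136 F [ 0.9  1.5 -0.2]
0 3.2 0.2 0.010 0 0
```

View pics/w15.png

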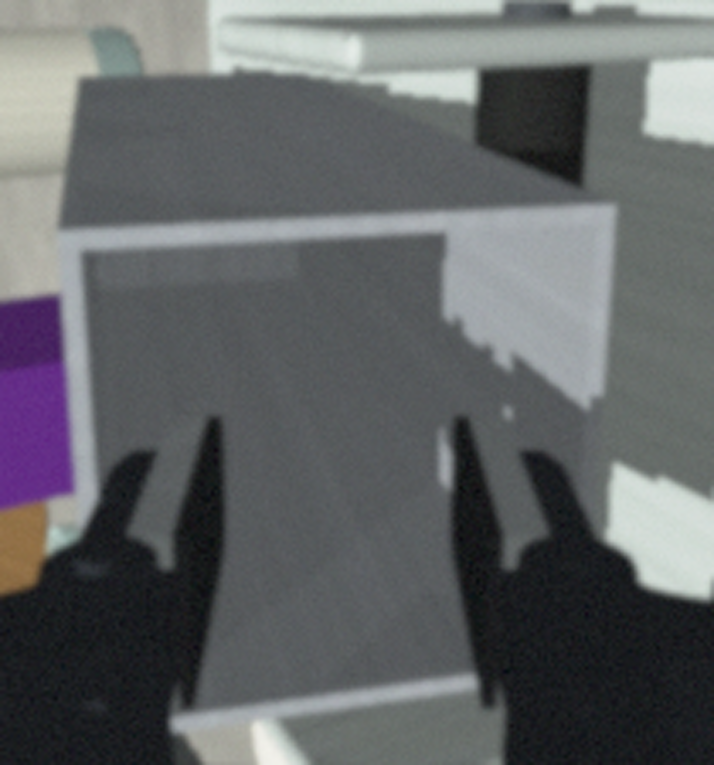

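>>> arm_command(targets="0 2 0 0 0 0; 0 2 0 0 0 0; 0 0 0 0 0 0")

```text
clock: 12.78
position: [0.5411, 0.1645, 0.095]
ee_rot: [0.003, 0.859, -0.511, -0.002]
ft_force: [0.3, 0.1, -0.1]
grip_width: 0.387
```

```bash
python3 - <<'E'
from plan import *
from fit import overlay
from tipfit import tfit
plan(.015,.01,1)
c=manip.camera("wrist"); overlay(c,None,None,(180,120,390,345),3.4,"w16")
E
```

```text
b 61.5 a 65.4 R 0.2136 F [ 0.3  0.1 -0.1]
0 3.2 0.2 0.010 0 0
```

View pics/w16.png

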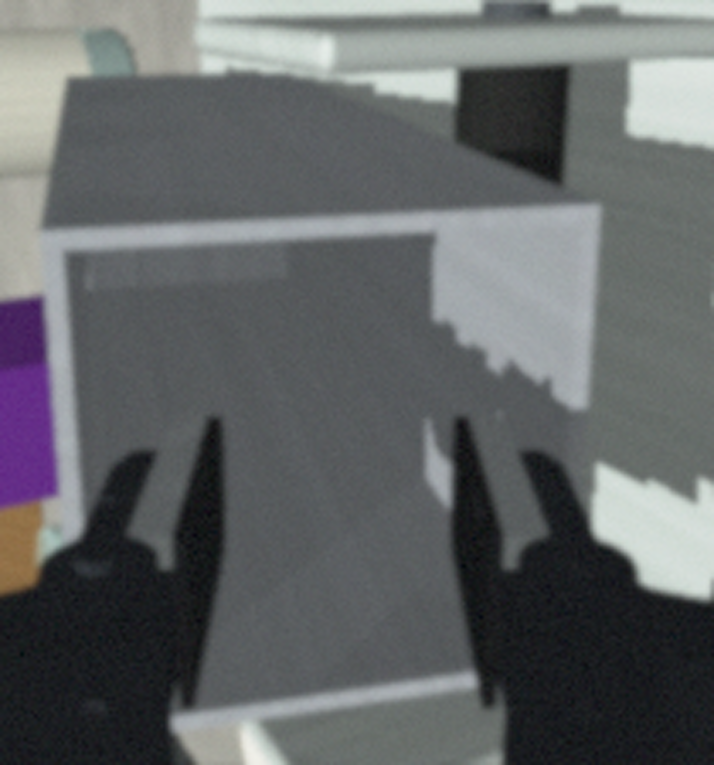

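>>> arm_command(targets="0 0 0 0 0 0; 0 0 0 0 0 0; 0 0 0 0 0 0; 0 0 0 0 0 0", grip=10)

```text
clock: 13.32
position: [0.5412, 0.1647, 0.095]
ee_rot: [0.003, 0.86, -0.511, -0.001]
ft_force: [-0.8, 0.2, -0.9]
grip_width: 0.121
```

>>> arm_command(targets="0 2.2 -9.8 0 0 0; 0 2.2 -9.8 0 0 0; 0 3 -15 0 0 0; 0 3 -15 0 0 0; 0 0 -20 0 0 0")

```text
clock: 13.95
position: [0.5414, 0.232, 0.1193]
ee_rot: [0.002, 0.859, -0.511, -0.002]
ft_force: [0.8, 0.3, -0.5]
grip_width: 0.113
```

```bash
python3 - <<'E'
from plan import *
from fit import overlay
plan(.015,.01,1)
c=manip.camera("wrist"); overlay(c,None,(.5417,-.06,1.5516),(0,0,560,420),1.4,"w17")
c=manip.camera("scene"); overlay(c,None,(.5417,-.06,1.5516),(190,120,440,340),3.,"s17")
E
```

```text
b 61.5 a 66.6 R 0.2852 F [ 0.8  0.3 -0.5]
0 4.3 0.4 0.010 0 0
```

View pics/w17.png

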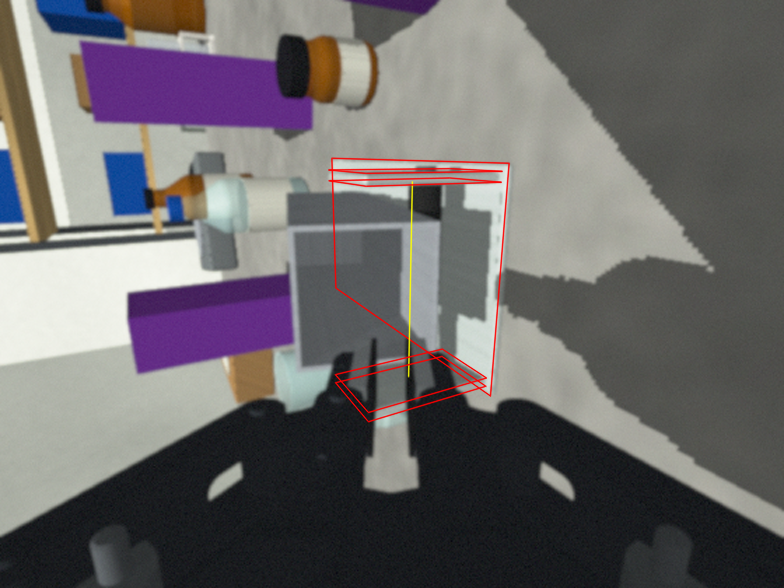

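View pics/s17.png

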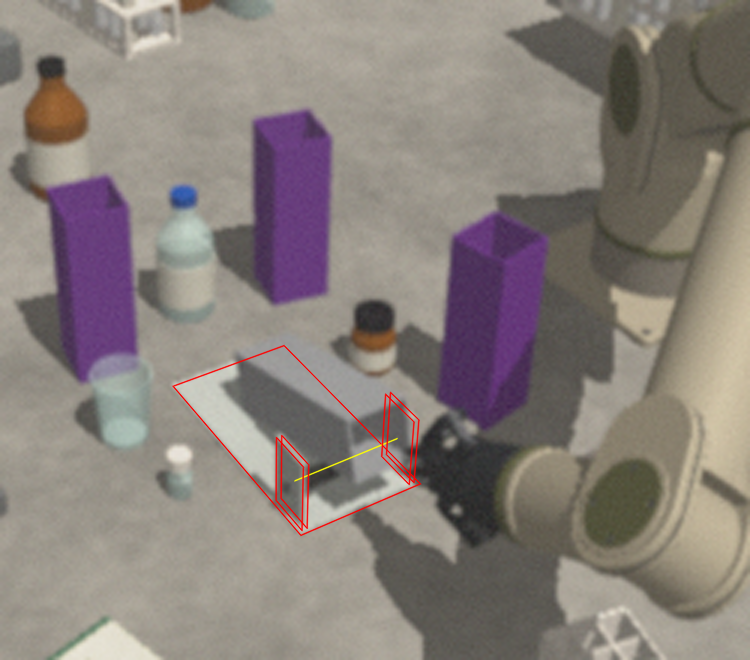

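>>> arm_command(targets="0 -25 -35 0 0 0; 0 -35 -40 0 0 0; 0 -35 -40 0 0 0; 0 -35 -40 0 0 0; 0 0 0 0 0 0")

```text
clock: 14.68
position: [0.5429, 0.3064, 0.3107]
ee_rot: [0.003, 0.861, -0.509, 0.001]
ft_force: [-0.1, -0.8, -0.8]
grip_width: 0.115
```

```bash
python3 - <<'E'
from plan import *
from fit import overlay
plan(.015,.01,1)
c=manip.camera("wrist"); overlay(c,None,(.5417,-.06,1.5516),(0,0,560,420),1.4,"w18")
c=manip.camera("top"); overlay(c,None,(.5417,-.06,1.5516),(80,130,380,310),2.6,"t18")
s=manip.camera("scene"); save(s,"s18")
for nm in ["clear_bottle","amber_jar","vial","beaker","tip_box","mug"]:
    for cc in (c,s):
        for d in manip.search_frame(cc,nm)[:1]: print(nm,round(d["p"],2),c2w(cc,d["xyz"]).round(3))
E
```

```text
b 61.2 a 47.8 R 0.4536 F [-0.1 -0.8 -0.8]
0 6.6 -1.5 0.010 0 0
clear_bottle 0.59 [ 0.513 -0.222  0.113]
clear_bottle 0.87 [ 0.534 -0.212  0.084]
amber_jar 0.74 [ 0.395 -0.03   0.076]
amber_jar 0.57 [ 0.406 -0.019  0.046]
beaker 0.84 [ 0.702 -0.07   0.036]
beaker 0.79 [ 0.701 -0.058  0.058]
tip_box 0.91 [0.503 0.485 0.03 ]
tip_box 0.72 [0.507 0.49  0.035]
mug 0.71 [0.358 0.331 0.027]
mug 0.94 [0.371 0.333 0.061]
```

View pics/w18.png

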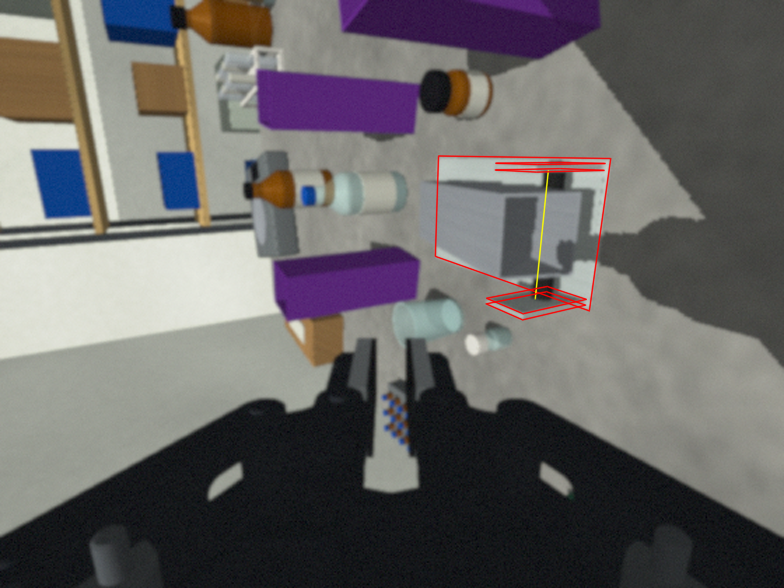

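View pics/t18.png

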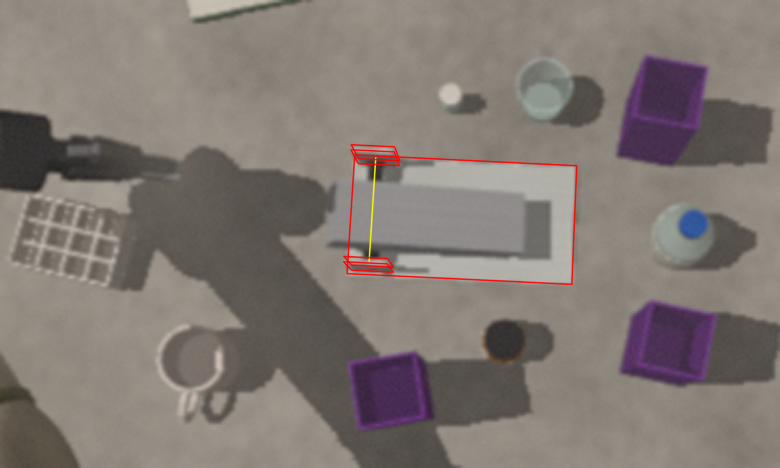

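View pics/s18.png

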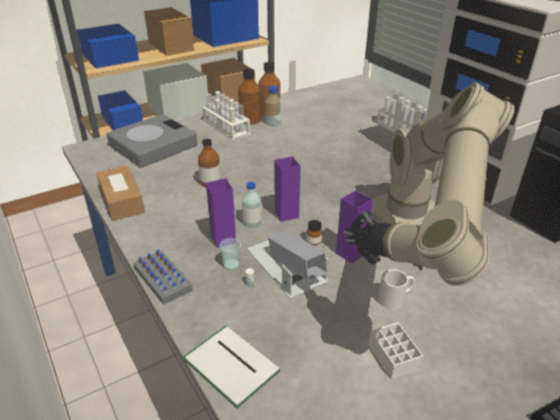

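The canister lies on the bar between the cheeks with its mouth end raised. The bystanders are where they were, and the hand is well clear and touching nothing.

```bash
python3 -c "
from h import *
print(manip.hand_in())"
```

```text
the job is handed in; nothing more can be done
None
```

The canister is tipped over and lying on the padded bar between the two cheeks, mouth end raised, and the job is handed in (arm finished at about 14.7 s of the 48 s).

I reached the slightly opened fingertips about 20 mm into the mouth and pushed the canister over its bar-side lower edge. Past the balance point the rear finger held it back down to the bar, with the hand tilting along. I then closed the fingers and drew the hand out and up.

- **Landing:** a camera fit 1.3° above the bar gave 72.7° tilt and a heading about 1° from the rest's x. A few millimetres further down a gap opened between the rear finger and the wall, so it had come to rest on the bar. The measured force stayed under 3 N in every reading.
- **Final pictures:** the canister is on the bar with room at both cheeks.
- **Bystanders:** the clear bottle, amber jar, beaker, tip box and mug are within about 6 mm of where they were first found, mostly within 3 mm. The vial and the amber bottle were checked only by eye and look unmoved.
- **Hand:** the last reading had the fingertips about 0.3 m above the bench, 0.2 m or more from the canister, with no contact force.

No check failed. The network reports for bar, mouth and foot mixed in the purple look-alikes, so I took positions from my own corner fits instead.

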